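Reverse a slide magazine in its loader

TASK

The slide magazine was loaded back to front and sticks out of its sleeve. Press the loader's release button so that the hood springs fully open, draw the magazine right out of the sleeve, turn it end for end and slide it back in, fully home, with its grip standing out of the mouth. Keep the magazine the right way up and about level all the time, leave the hood open, and do not disturb the bottle, the slide carton or the petri dish.

Things in the scene. Friction and masses are not known exactly. Their poses are not given: they have to be found in the camera images.
- loader: Fixed slide loader. Origin on the table under the centre of the sleeve; +x runs from the mouth to the back, y across, z up. A flat grey loading shelf, 78 mm wide, top at z = 6 mm, runs from x = -222 mm into the sleeve as its floor. A white control housing, 50 mm high, stands beside the sleeve at x -54 to 74, y 48 to 132 mm. Nothing stands beside the shelf before the mouth.
- sleeve_mouth (a point): Centre of the open mouth of the white sleeve, at (-60, 0, 23) mm in the loader's frame, axes as the loader's. The sleeve is a tunnel from here to a solid back stop at x = 60.5 mm (loader's frame), inside 55 mm wide (flared to 60 mm over the first 12 mm) and 38 mm high (z 6 to 44 mm), outside 65 mm wide, roof top at z = 48 mm.
- button_top (a point): Centre of the top of the black push button (30 x 26 mm) on the control housing, at (-28, 105, 62) mm in the loader's frame. Pressed straight down it travels 6 mm against a spring (about 4.5 N at full depth) and frees the hood after 4 to 5 mm.
- hood (a joint): Angle of the grey hood over the sleeve: 0 latched shut, 1.75 rad open at its stop. Hinged along y at x = 80, z = 53 mm (loader's frame); shut, it reaches forward to x = -116 mm, 82 mm wide, top at z = 55 mm, and encloses the protruding magazine. Once freed it springs up by itself in 1 to 2 s and stands some 250 mm high at the back.
- release_button (a joint): travel of the push button: 0 up, 0.006 m fully pressed
- magazine_center (a point): Centre of the body of the loose black slide magazine: an open-topped tray 120 long (x), 52 wide (y), 34 mm high, 0.14 to 0.28 kg, holding glass slides; z up, grip at its -x end. It starts reversed: grip inside, the plain +x end 36 to 44 mm out of the mouth. Home, its axes agree with the loader's, it is at (0, 0, 23) mm there and its -x end is flush with the mouth.
- magazine_grip (a point): centre of the magazine's pull grip, at (-80, 0, -4) mm from magazine_center: a bar 14 mm wide (y), 26 mm high (level with the magazine's underside), reaching from the body's end at x = -60 mm to x = -96 mm
- stain_bottle: bystander: brown bottle with a black cap, 59 mm across, 125 mm high; origin under its centre. It stands before the fixed microscope, which is more than 0.35 m high and occupies about x 0.58 to 0.85, y 0.05 to 0.25 m of the table: an arm coming from the right must swing round in front of it, closer to the robot
- slide_carton: bystander: small carton of slides, 28 x 80 x 27 mm high; origin under its centre, long side along its y
- petri_dish: bystander: lidded dish, 62 mm across, 16 mm high; origin under its centre

How it is judged (in metres and radians):
On the way, in this order (a step that is already met when the one before it is completed fails the run):
1. the hood has sprung fully open (value of joint hood above 1.65 rad), for 0.1 s.
2. the magazine is right out of the sleeve (x of magazine_center in the frame of loader below -0.15 m), for 0.1 s.
At the end, for the whole second after the job is handed in: the magazine lies at rest, upright, in the sleeve against the back stop, its body's grip end flush with the mouth (within 4 mm), the grip standing out of the mouth; the hood stands open (more than 1.65 rad) (x of magazine_center in the frame of sleeve_mouth between 0.056 and 0.063 m and x of magazine_grip in the frame of sleeve_mouth below -0.015 m and y of magazine_center in the frame of sleeve_mouth between -0.005 and 0.005 m and z of magazine_center in the frame of sleeve_mouth between -0.004 and 0.005 m and angle between magazine_center's own z axis and vertical below 0.08 rad and value of joint hood above 1.65 rad and linear speed of magazine below 0.02 m/s); the robot touches nothing.
It fails at once if the magazine is tipped by more than about 35 degrees (angle between magazine_center's own z axis and vertical above 0.6 rad).
It fails at once if a bystander is moved by more than 30 mm (distance of any of stain_bottle, slide_carton, petri_dish from where it was at the start of the episode above 0.03 m).
It also fails if it takes over 72 s, if anything falls off the work surface, if the arm or the gripper's body presses on something with over 40 N, if the wrist force passes 120 N, or if a joint passes its speed limit or range.

ROBOT

A 6-joint arm with a two-finger parallel gripper is mounted at the origin on a cart in front of the work surface, level with it; the furniture and walls round the work are solid. World frame = base frame: x ahead of the robot, y to its left, z up, the work surface at z = 0. Lengths are in m, angles in degrees, forces in N, time in s.
With the tool pointing down it reaches from about 0.4 to 0.825 m from the base axis. Payload 7 kg.
Tool frame: the origin (TCP) lies midway between the tips of the shut fingers; the grasp point (between the pads) lies 19 mm behind it; z points along the fingers, y is the direction in which the jaws open and shut (so a half turn about z gives the same grasp; the last joint's range is limited). The gripper opens to 88 mm and grips with 3 to 60 N. Pads are 19 mm wide; open, the fingers measure 130 mm over their backs; the gripper's body (78 mm by 193 mm) begins 47 mm behind the grasp point.
Start: joints at [-48.868, 20.546, 0.682, 0, -70.136, -16.507], TCP at [0.281, -0.614, 0.227] pointing down, gripper open.
Joint ranges: [-176.03, 176.03], [-82.01, 121.73], [-58.28, 71.71], [-173.87, 95.51], [-174.79, -0.11], [-173.66, 173.66]. Speed limits (degrees/s): [136.94, 136.94, 172.46, 180, 180, 180].

INTERFACE

Orientations are given as [roll, pitch, yaw] about the fixed x, y, z axes, in that order (R = Rz(yaw) Ry(pitch) Rx(roll)).
In Python, from plant import sensors, cams, job gives the robot as it stands.
- The arm moves only by the tool move_arm, never from a script. Its argument "commands" is a list of rows, each a list of 7 numbers: the finger opening in cm, from 0 to 8.76, then the shift along the tool's x, y, z in cm, then the turn, a rotation vector about the tool's x, y, z in rad. In form: [[hand, x, y, z, wx, wy, wz], ...]. A call has exactly 8 rows; each row is the pose to reach, as a shift and turn from the pose commanded when the call began, along the tool's axes at that moment; what a row does not reach only later rows make up. A row lasts 1/8 s, in which the tool goes at most 62.5 mm and 10.7 degrees, less where a joint would pass 70% of its speed; a pose out of reach is approached as far as the arm can. A call with a gripper value outside its range is refused whole. The fingers move at their own pace and stop on an object; the grip force is fixed at half the most. Time passes only in rows, so rows that repeat a pose let the fingers close, or fill a call up. It gives the time, the measured TCP pose, the force and the opening at its end, in the units of the state.
- sensors.get_obs(): the state, without advancing time (a new reading comes with each control period).
- cams.snapshot(name): name is "scene" or "top" or "wrist"; returns a dict with "frame" (400x640x3 uint8, red, green, blue), "camera_matrix" (3x3 intrinsics, pixels), "R" (3x3) and "t" (3): a world point X has camera coordinates R X + t. Camera axes: x right, y down, z forward; pixel columns grow to the right and rows downward; lengths in m; the calibration is good to about 2 mm. A picture is of the moment at which its call begins. There is no depth.
- job.close_job(): hands the job in, once; it reports no verdict.
The state is a dict: "clock": time; "joint_pos": joint angles; "qvel": joint speeds; "tau": joint torques, N m; "tool_pos": TCP position; "orientation": TCP orientation; "force": force on the tool from outside, world axes, zero at the start; "moment": the same for the moment, N m; "opening": finger opening in m.
Only numpy, scipy, OpenCV 4.12 (cv2) and the standard library are available. Lean on these libraries where they do the work, as an engineer would, in place of code of your own. Each camera call takes 0.05 s, during which the arm holds its last target.

## Working session

There is one attempt and no reset: what is moved stays moved. The work goes in short steps, Python scripts to look and compute and a tool call to move; the robot and the scene stay as the last step left them, time stands still between calls to the robot, and variables do not carry over. Pictures are saved under pics/ and viewed, and the job is handed in when it is done.

Besides the shell and the picture viewer there is one more tool, called as name(argument=value, ...) on one line, values as JSON. move_arm: Moves the arm, as the interface text tells. Its arguments: {"type":"object","properties":{"commands":{"type":"array"}},"required":["commands"]}

```bash
ls; mkdir -p pics; python3 - <<'E'
from plant import sensors,cams,job
import cv2,json
print(sensors.get_obs())
for n in ["scene","top","wrist"]:
    s=cams.snapshot(n); cv2.imwrite(f"pics/{n}0.png",s["frame"][:,:,::-1]); print(n,s["camera_matrix"],s["R"],s["t"])
E
```

```text
pics
{'clock': 0.0, 'joint_pos': array([-4.88669585e+01,  2.05911099e+01,  6.32445847e-01, -2.11589025e-02,
       -7.01344449e+01, -1.65070608e+01]), 'qvel': array([ 0.0820301 , -0.04883628,  0.01619716, -0.059603  , -0.05860013,
       -0.06960873]), 'tau': array([-1.66265281e-04, -5.82712376e+01,  2.93068832e+01,  6.99778318e+00,
        6.81131176e-03, -2.58390583e-04]), 'tool_pos': array([ 0.28104229, -0.61316409,  0.22561299]), 'orientation': array([ 1.79905076e+02, -7.38732883e-03, -1.55381219e+02]), 'force': array([-0.05670302, -0.06111138, -0.45337818]), 'moment': array([-0.00369802, -0.00837246, -0.02635143]), 'opening': 0.08769650668188018}
scene [[381.03290706   0.         318.80807829]
 [  0.         381.03290706 197.3951918 ]
 [  0.           0.           1.        ]] [[-0.62427079 -0.78083075  0.02427569]
 [-0.3730947   0.27069793 -0.88742491]
 [ 0.68635728 -0.56305059 -0.46031263]] [0.49343735 0.15123203 0.77763839]
top [[422.67940598   0.         326.25431666]
 [  0.         422.67940598 198.13913132]
 [  0.           0.           1.        ]] [[ 0.01840747 -0.99951089 -0.02528126]
 [-0.99304517 -0.01533584 -0.11673087]
 [ 0.11628607  0.02725416 -0.99284176]] [0.275313   0.49187856 0.9941445 ]
wrist [[306.97086134   0.         317.44707985]
 [  0.         306.97086134 197.46575285]
 [  0.           0.           1.        ]] [[-0.41789789  0.90849269  0.00154245]
 [ 0.88134629  0.40499769  0.24332199]
 [ 0.22043156  0.10304318 -0.96994434]] [ 0.67381386 -0.02843783  0.39075537]
```

View pics/scene0.png

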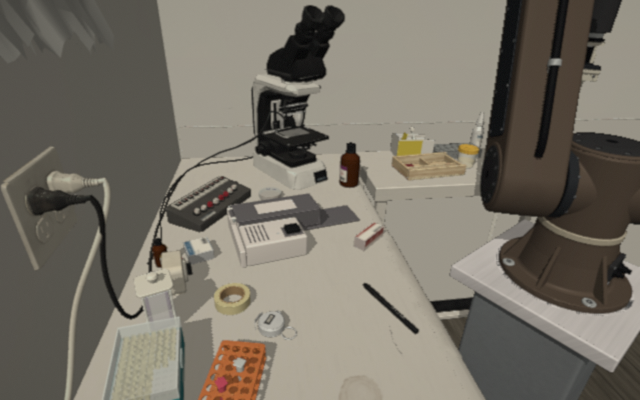

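View pics/top0.png

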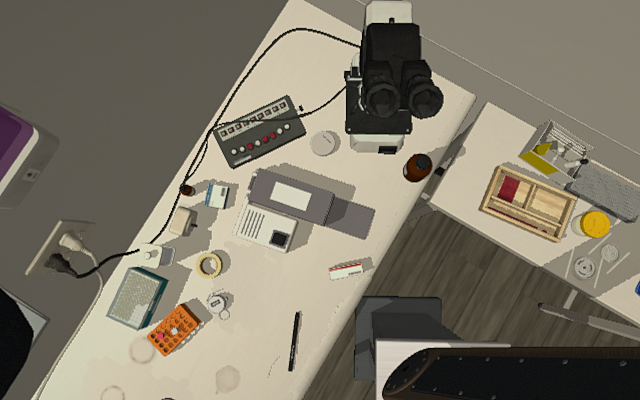

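View pics/wrist0.png

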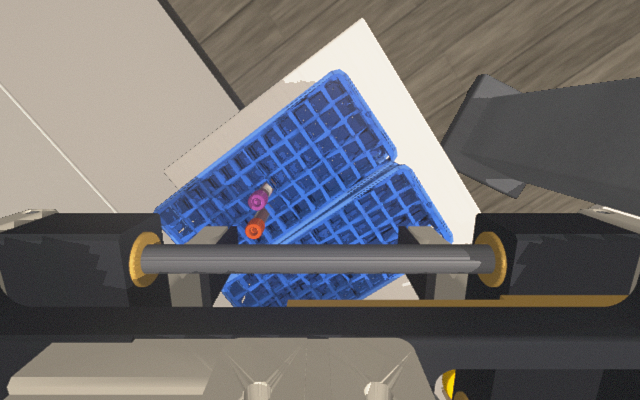

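```bash
cat > h.py <<'E'
import numpy as np,cv2
from plant import sensors,cams,job
def ray(s,u,v,z):
    K,R,t=s["camera_matrix"],s["R"],s["t"]
    c=-R.T@t; d=R.T@np.linalg.solve(K,[u,v,1]); return c+d*(z-c[2])/d[2]
def proj(s,X):
    p=s["R"]@np.array(X)+s["t"]; p=s["camera_matrix"]@p; return p[:2]/p[2]
def snap(n,f,box=None,k=1):
    s=cams.snapshot(n); im=s["frame"][:,:,::-1].copy()
    if box: a,b,c,d=box; im=im[b:d,a:c]
    if k!=1: im=cv2.resize(im,None,fx=k,fy=k,interpolation=cv2.INTER_CUBIC)
    cv2.imwrite("pics/"+f,im); return s
E
python3 - <<'E'
from h import *
snap("top","t1.png",(220,120,440,290),3.6)
snap("scene","s1.png",(180,130,400,280),3.6)
E
```

```text
(no output)
```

View pics/t1.png

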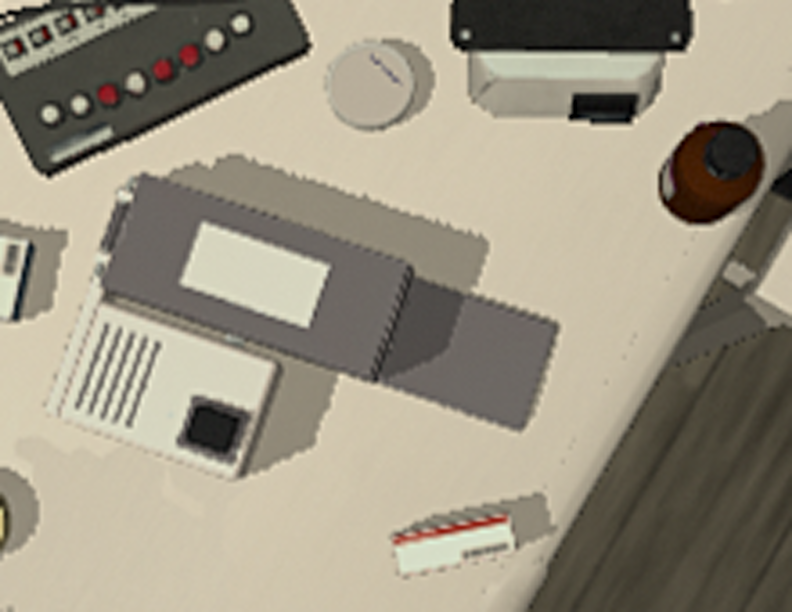

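View pics/s1.png

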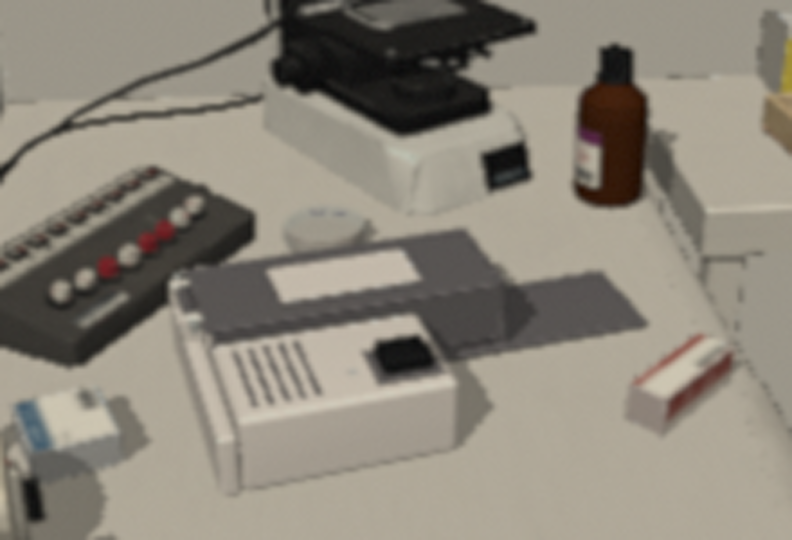

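```bash
cat >> h.py <<'E'
def fit(L,W):
    L=np.array(L)[:,:2];W=np.array(W)[:,:2];lc,wc=L.mean(0),W.mean(0);l=L-lc;w=W-wc
    a=np.arctan2((l[:,0]*w[:,1]-l[:,1]*w[:,0]).sum(),(l*w).sum())
    R=np.array([[np.cos(a),-np.sin(a)],[np.sin(a),np.cos(a)]]);o=wc-R@lc
    return a,o,(W-(L@R.T+o))
E
python3 - <<'E'
from h import *
s=cams.snapshot("top")
P=[(410,268,-116,-41,55),(375,380,-116,41,55),(558,325,-222,-39,6),(523,430,-222,39,6),(213,428,-28,105,62),(275,365,-54,48,50),(238,478,-54,132,50)]
W=[ray(s,219.65+x/3.6,119.65+y/3.6,z/1e3) for x,y,_,_,z in P]
L=[(a/1e3,b/1e3) for _,_,a,b,_ in P]
a,o,r=fit(L,W);print(np.degrees(a),o,(r*1e3).round(1))
for n,x,y,z in [("bottle cap",733,150,.125),("dish",370,85,.016),("carton",454,545,.027)]: print(n,ray(s,219.65+x/3.6,119.65+y/3.6,z))
s2=cams.snapshot("scene")
R=lambda a:np.array([[np.cos(a),-np.sin(a)],[np.sin(a),np.cos(a)]])
Q=[(503,288,-116,41,55),(465,232,-116,-41,55),(605,272,-222,-39,6),(648,325,-222,39,6),(403,352,-28,105,62)]
W=[]
for x,y,A,B,z in Q:
    w=ray(s2,179.65+x/3.6,129.65+y/3.6,z/1e3);W.append(w)
a2,o2,r2=fit([(q[2]/1e3,q[3]/1e3) for q in Q],W);print(np.degrees(a2),o2,(r2*1e3).round(1))
E
```

```text
72.14757465714554 [0.49410937 0.38747378] [[-3.1  1.4]
 [ 0.7 -2.1]
 [-0.5 -0.3]
 [ 1.4 -0.7]
 [ 1.3 -1. ]
 [-2.7  3.1]
 [ 2.9 -0.4]]
bottle cap [0.5618068  0.06743401 0.125     ]
dish [0.62736259 0.29619129 0.016     ]
carton [0.31310124 0.23389076 0.027     ]
71.80811069067968 [0.49118583 0.39419129] [[ 0.5  2.2]
 [-1.  -0.2]
 [-0.1 -2.4]
 [ 1.1  0.5]
 [-0.5 -0.2]]
```

```bash
cat >> h.py <<'E'
LO=np.array([.4925,.3905]);LA=np.radians(72)
def l2w(x,y): 
    return LO+np.array([[np.cos(LA),-np.sin(LA)],[np.sin(LA),np.cos(LA)]])@np.array([x,y])
def w2l(p): return np.array([[np.cos(LA),np.sin(LA)],[-np.sin(LA),np.cos(LA)]])@(np.array(p[:2])-LO)
def plan(*tg):
    o=sensors.get_obs();p=o["tool_pos"];yaw=o["orientation"][2];a=np.radians(yaw)
    print("t",round(o["clock"],2),"p",p.round(4),"rpy",o["orientation"].round(2),"L",w2l(p).round(4),"F",o["force"].round(1),"open",round(o["opening"],4),"j",o["joint_pos"].round(0))
    for x,y,z,w in tg:
        d=np.array([x,y])-p[:2]; dy=(w-yaw+180)%360-180
        print("  shift cm",round(100*(d@[np.cos(a),np.sin(a)]),2),round(100*(d@[np.sin(a),-np.cos(a)]),2),round(-100*(z-p[2]),2),"wz",round(-np.radians(dy),3))
E
python3 - <<'E'
from h import *
b=l2w(-.028,.105);print(b,l2w(-.2,0),l2w(-.082,0))
plan((.36,-.45,.28,-140),(.45,-.2,.28,-90),(.42,.15,.28,-60),(*b,.16,-18))
E
```

```text
[0.38398659 0.3963172 ] [0.4306966 0.2002887] [0.46716061 0.31251337]
t 0.35 p [ 0.2812 -0.6135  0.2263] rpy [ 179.98   -0.   -155.37] L [-1.0202 -0.1093] F [-0.1 -0.1  0.1] open 0.088 j [-49.  21.   1.  -0. -70. -17.]
  shift cm -13.98 11.58 -5.37 wz -0.268
  shift cm -32.57 30.56 -5.37 wz -1.141
  shift cm -44.43 63.62 -5.37 wz -1.665
  shift cm -51.42 87.52 6.63 wz -2.398
```

move_arm(commands=[[0,-5,4,-3,0,0,-0.1],[0,-10,8,-5.4,0,0,-0.2],[0,-14,11.6,-5.4,0,0,-0.35],[0,-18,15.5,-5.4,0,0,-0.5],[0,-22,20,-5.4,0,0,-0.65],[0,-25.5,24,-5.4,0,0,-0.8],[0,-29,27.5,-5.4,0,0,-0.95],[0,-32.5,30.5,-5.4,0,0,-1.1]])

```text
clock: 1.35
tool_pos: [0.4498, -0.1992, 0.281]
orientation: [-179.9, 0.0, -92.0]
force: [1.0, -0.7, 0.9]
opening: 0.0134
```

```bash
python3 - <<'E'
from h import *
b=l2w(-.028,.105)
plan((.42,.15,.28,-60),(*b,.16,-18))
E
```

```text
t 1.35 p [ 0.4498 -0.1992  0.281 ] rpy [-179.93    0.    -92.04] L [-0.574  -0.1416] F [ 1.  -0.7  0.9] open 0.0134 j [ -1.   1. -17.  -0. -72.  -1.]
  shift cm -34.79 4.22 0.1 wz -0.559
  shift cm -59.28 8.7 12.1 wz -1.292
```

move_arm(commands=[[0,-6,0.8,0,0,0,-0.12],[0,-12,1.5,0,0,0,-0.24],[0,-18,2.2,0,0,0,-0.36],[0,-24,3,0,0,0,-0.5],[0,-30,3.7,0,0,0,-0.65],[0,-35.5,4.4,2,0,0,-0.8],[0,-41,5.4,4,0,0,-0.95],[0,-46.5,6.4,6,0,0,-1.1]])

```text
clock: 2.35
tool_pos: [0.4041, 0.2682, 0.2204]
orientation: [-179.9, -0.0, -29.0]
force: [0.4, 0.1, 0.2]
opening: 0.0007
```

```bash
python3 - <<'E'
from h import *
b=l2w(-.028,.105)
plan((*b,.14,-18))
s=snap("wrist","w2.png");print(proj(s,[*b,.062]), proj(s,[*l2w(-.116,.041),.055]))
E
```

```text
t 2.35 p [0.4041 0.2682 0.2204] rpy [-1.7993e+02 -1.0000e-02 -2.9010e+01] L [-0.1436  0.0463] F [0.4 0.1 0.2] open 0.0007 j [ 57.   3. -23.   0. -64.   4.]
  shift cm -7.97 -10.22 8.04 wz -0.192
[225.07252317 252.82590958] [290.53533581 181.73392325]
```

View pics/w2.png

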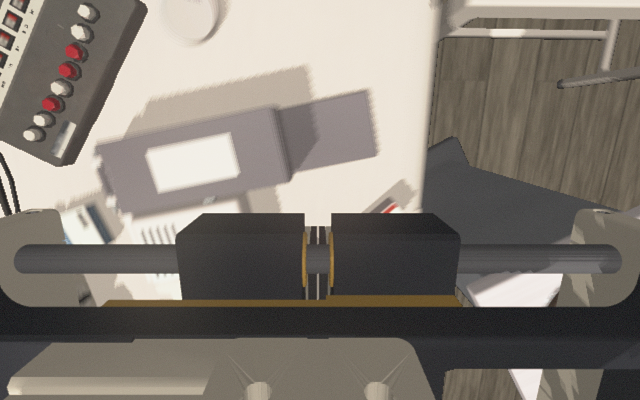

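```bash
python3 - <<'E'
from h import *
s=cams.snapshot("wrist")
P=[(291.5,181,-.116,.041,.055),(275.5,107.5,-.116,-.041,.055),(377,156,-.222,.039,.006),(366,91,-.222,-.039,.006)]
W=[ray(s,u,v,z) for u,v,_,_,z in P]
a,o,r=fit([(p[2],p[3]) for p in P],W);print(np.degrees(a),o,(r*1e3).round(1))
E
```

```text
73.24554493226383 [0.48773971 0.39722405] [[ 1.9 -2.8]
 [-3.5 -2.2]
 [ 1.7  1.9]
 [-0.1  3.2]]
```

move_arm(commands=[[0,-4,-5,2,0,0,-0.1],[0,-8,-10.2,4,0,0,-0.19],[0,-8,-10.2,7,0,0,-0.19],[0,-8,-10.2,10,0,0,-0.19],[0,-8,-10.2,12,0,0,-0.19],[0,-8,-10.2,13,0,0,-0.19],[0,-8,-10.2,14,0,0,-0.19],[0,-8,-10.2,14,0,0,-0.19]])

```text
clock: 3.45
tool_pos: [0.385, 0.3942, 0.0805]
orientation: [180.0, 0.0, -18.5]
force: [0.7, -0.4, -0.0]
opening: 0.0004
```

```bash
python3 - <<'E'
from h import *
b=l2w(-.028,.105)
plan((*b,.055,-18))
snap("top","t3.png",(220,120,440,290),3.6)
snap("scene","s3.png",(180,130,400,280),3.6)
E
```

```text
t 3.45 p [0.385  0.3942 0.0805] rpy [179.98   0.   -18.46] L [-0.0297  0.1034] F [ 0.7 -0.4 -0. ] open 0.0004 j [ 66.  17. -26.  -0. -47.   5.]
  shift cm -0.16 -0.17 2.55 wz -0.008
```

View pics/t3.png

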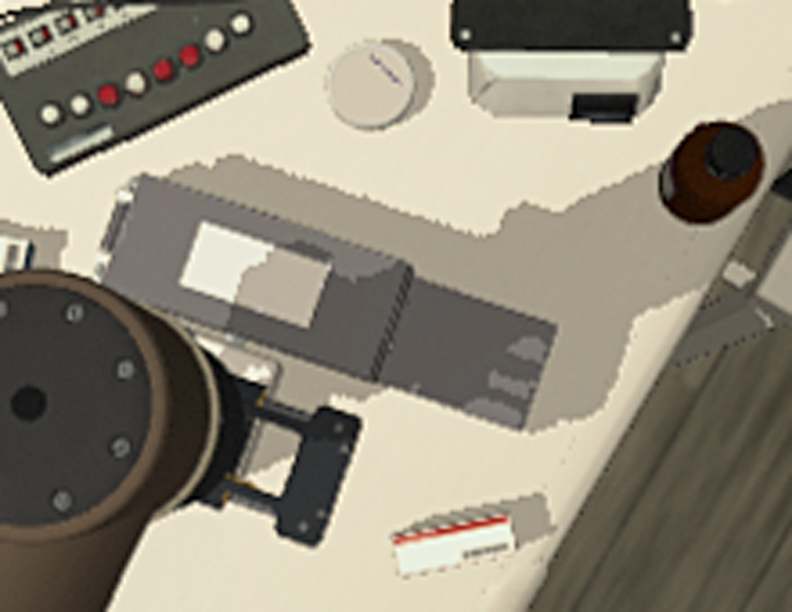

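View pics/s3.png

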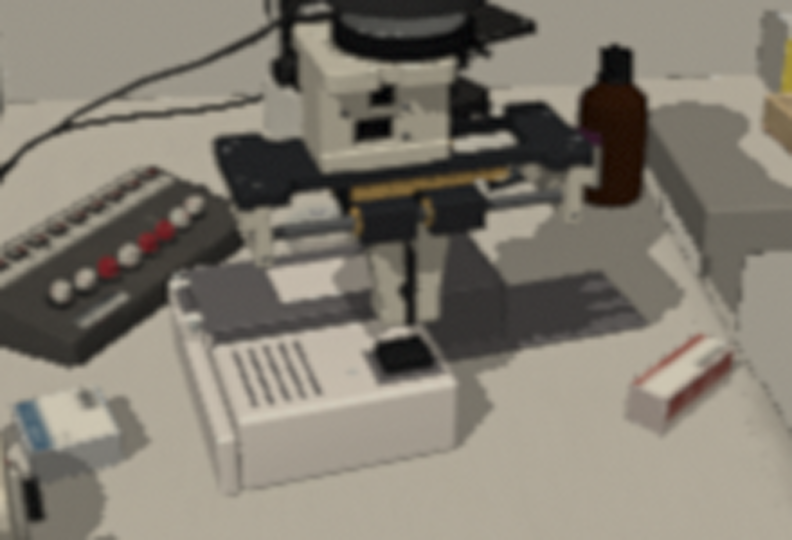

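move_arm(commands=[[0,-0.1,-0.2,1,0,0,0],[0,-0.1,-0.2,1.7,0,0,0],[0,-0.1,-0.2,2.1,0,0,0],[0,-0.1,-0.2,2.4,0,0,0],[0,-0.1,-0.2,2.5,0,0,0],[0,-0.1,-0.2,2.5,0,0,0],[0,-0.1,-0.2,0,0,0,0],[0,-6,-0.2,-3,0,0,0]])

```text
clock: 4.55
tool_pos: [0.3331, 0.4136, 0.1088]
orientation: [179.9, -0.0, -18.7]
force: [-0.3, 0.5, 0.4]
opening: 0.0003
```

```bash
python3 - <<'E'
from h import *
plan((*l2w(-.082,0),.15,-108))
snap("scene","s4.png")
E
```

```text
t 4.55 p [0.3331 0.4136 0.1088] rpy [ 1.7992e+02 -3.0000e-02 -1.8690e+01] L [-0.0273  0.1587] F [-0.3  0.5  0.4] open 0.0003 j [ 72.  13. -26.   0. -50.  -1.]
  shift cm 15.94 5.28 -4.12 wz 1.559
```

View pics/s4.png

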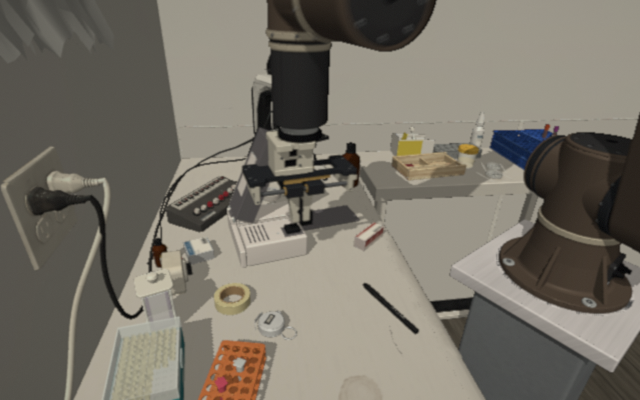

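move_arm(commands=[[5,0,3,-3,0,0,0.15],[7.5,0,7,-6,0,0,0.32],[7.5,2,11,-9,0,0,0.5],[7.5,6,14,-11,0,0,0.68],[7.5,10,17,-11,0,0,0.86],[7.5,14,17,-11,0,0,1.04],[7.5,16,17,-11,0,0,1.22],[7.5,16,17,-11,0,0,1.4]])

```text
clock: 5.6
tool_pos: [0.4308, 0.2016, 0.2184]
orientation: [180.0, -0.0, -99.1]
force: [-0.6, -0.3, -0.9]
opening: 0.0727
```

```bash
python3 - <<'E'
from h import *
plan((*l2w(-.082,0),.08,-108),(*l2w(-.2,0),.15,-108))
snap("scene","s5.png",(150,80,430,280),2.8)
snap("wrist","w5.png")
s=snap("top","t5.png",(220,120,440,290),3.6)
E
```

```text
t 5.6 p [0.4308 0.2016 0.2184] rpy [ 1.7998e+02 -4.0000e-02 -9.9120e+01] L [-0.1987  0.0003] F [-0.6 -0.3 -0.9] open 0.0727 j [ 49.   2. -24.   0. -64. -58.]
  shift cm -11.53 -1.83 13.84 wz 0.155
  shift cm 0.13 -0.01 6.84 wz 0.155
```

View pics/s5.png

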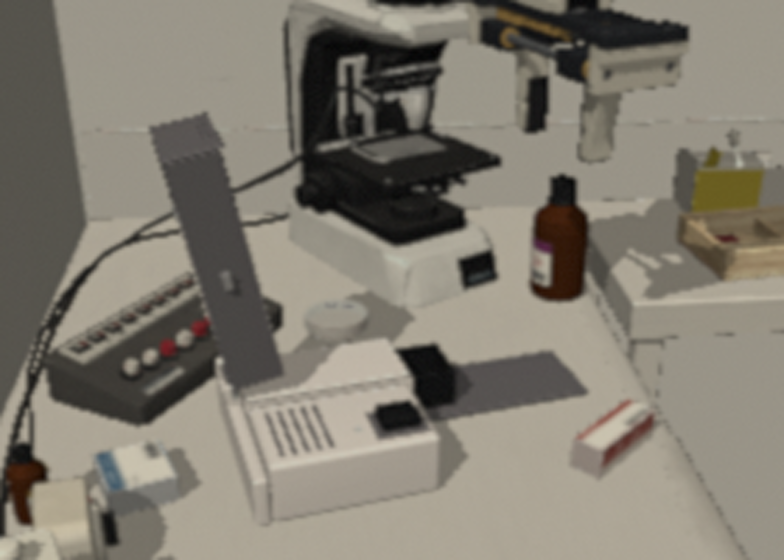

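View pics/w5.png

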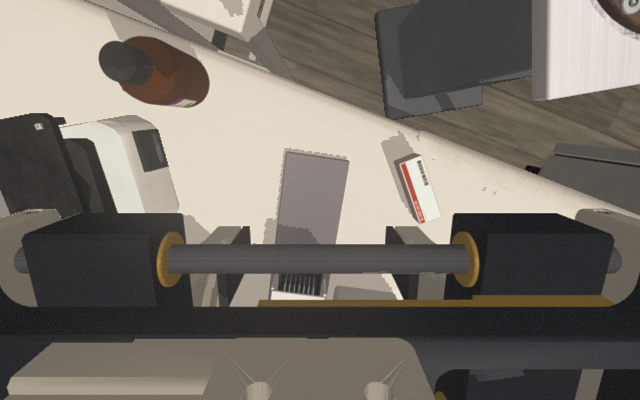

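View pics/t5.png

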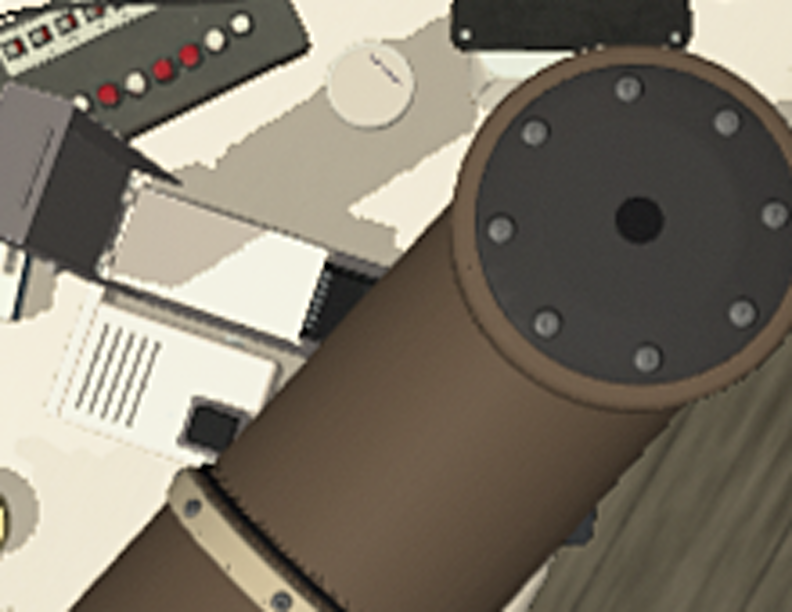

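```bash
python3 - <<'E'
from h import *
s=snap("wrist","w6.png",(220,130,460,310),3.3)
for u,v in [(286,149),(349,158)]:
    w=ray(s,u,v,.006);print(w,w2l(w))
snap("scene","s6.png",(200,160,400,280),4)
E
```

```text
[0.46078934 0.16477147 0.006     ] [-0.22447972 -0.03959533]
[0.38724471 0.18657162 0.006     ] [-0.22647308  0.0370864 ]
```

View pics/w6.png

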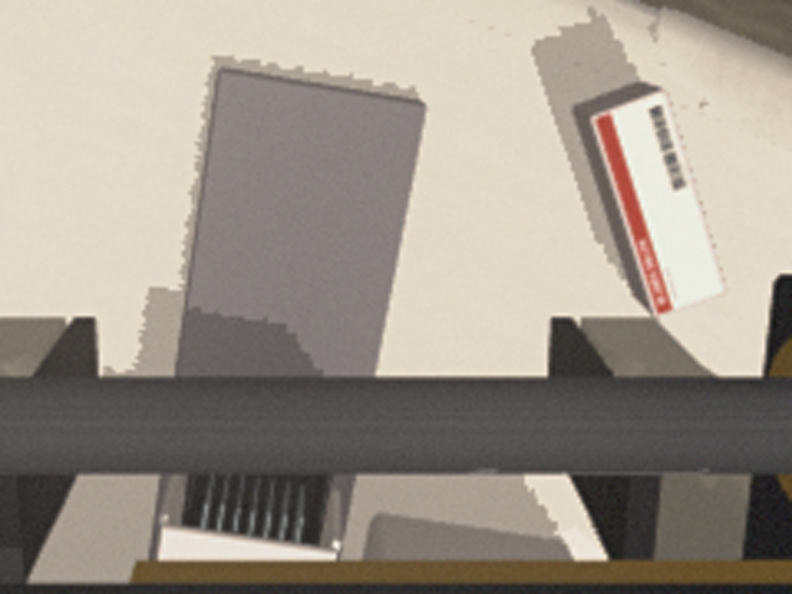

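View pics/s6.png

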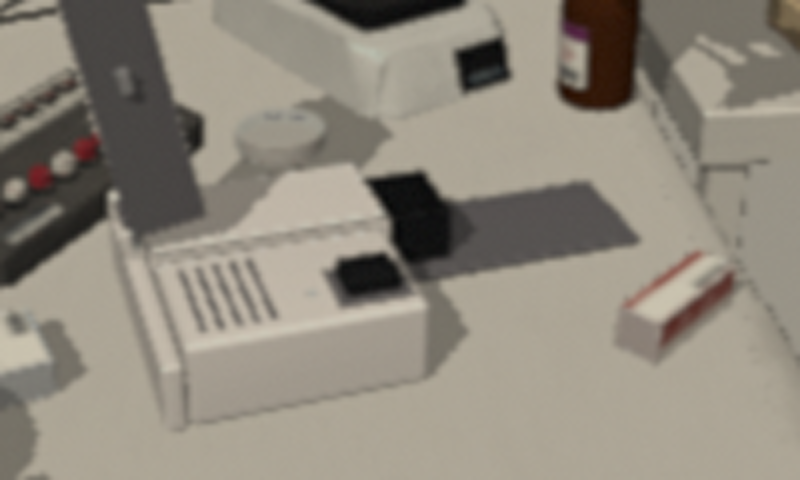

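```bash
python3 - <<'E'
from h import *
s=cams.snapshot("wrist")
f=lambda x,y,z:ray(s,219.65+x/3.3,129.65+y/3.3,z)
for n,a,b,z in [("l",(218,72),(177,375),.006),("r",(425,104),(375,375),.006),("front",(218,70),(425,104),.006),("roof",(158,527),(340,551),.048),("magL",(163,478),(160,515),.04)]:
    A=f(*a,z);B=f(*b,z);d=B-A;print(n,w2l(A).round(4),w2l(B).round(4),np.degrees(np.arctan2(d[1],d[0])))
s2=cams.snapshot("scene");g=lambda x,y,z:ray(s2,199.65+x/4,159.65+y/4,z)
for n,q,z in [("magTopFarFront",(425,175),.04),("magTopNearFront",(450,205),.04),("roofFar",(357,167),.048),("roofNear",(387,215),.048)]: print(n,w2l(g(*q,z)).round(4))
E
```

```text
l [-0.2211 -0.0394] [-0.1011 -0.0383] 72.5125692076871
r [-0.2223  0.0373] [-0.1142  0.0385] 72.60681945509106
front [-0.2218 -0.0395] [-0.2223  0.0373] 162.37568532226845
roof [-0.0596 -0.0338] [-0.0611  0.0331] 163.26539658794323
magL [-0.0749 -0.0352] [-0.0597 -0.0343] 75.2831760521146
magTopFarFront [-0.1001 -0.0202]
magTopNearFront [-0.1021  0.0194]
roofFar [-0.0597 -0.0284]
roofNear [-0.0592  0.0324]
```

```bash
python3 - <<'E'
from h import *
c=l2w(-.1,0);A=np.radians(72.5);print(c+.1*np.array([np.cos(A),np.sin(A)]))
E
sed -i 's/^LO=.*/LO=np.array([.4917,.3908]);LA=np.radians(72.5)/' h.py; python3 - <<'E'
from h import *
print(l2w(-.1,0))
plan((*l2w(-.082,0),.08,-107.5),(*l2w(-.082,0),.012,-107.5))
E
```

```text
[0.49166888 0.39076604]
[0.46162942 0.2954283 ]
t 5.95 p [0.4296 0.2026 0.219 ] rpy [-1.7999e+02  1.0000e-02 -9.8470e+01] L [-0.1982  0.0027] F [-0.2  0.3 -0.4] open 0.0749 j [ 49.   2. -24.   0. -64. -58.]
  shift cm -11.43 -2.09 13.9 wz 0.158
  shift cm -11.43 -2.09 20.7 wz 0.158
```

move_arm(commands=[[7.5,-4,-0.7,4,0,0,0.08],[7.5,-8,-1.4,7,0,0,0.158],[7.5,-11.4,-2.1,10,0,0,0.158],[7.5,-11.4,-2.1,12,0,0,0.158],[7.5,-11.4,-2.1,13,0,0,0.158],[7.5,-11.4,-2.1,14,0,0,0.158],[7.5,-11.4,-2.1,14,0,0,0.158],[7.5,-11.4,-2.1,14,0,0,0.158]])

```text
clock: 6.95
tool_pos: [0.468, 0.3121, 0.0798]
orientation: [-180.0, 0.1, -107.7]
force: [1.0, 0.5, 0.9]
opening: 0.075
```

```bash
python3 - <<'E'
from h import *
plan((*l2w(-.082,0),.012,-107.5))
snap("scene","s7.png",(200,160,400,280),4)
snap("wrist","w7.png")
E
```

```text
t 6.95 p [0.468  0.3121 0.0798] rpy [-1.7997e+02  8.0000e-02 -1.0770e+02] L [-0.0822 -0.0011] F [1.  0.5 0.9] open 0.075 j [ 54.  18. -24.   0. -47. -71.]
  shift cm -0.02 0.11 6.78 wz -0.003
```

View pics/s7.png

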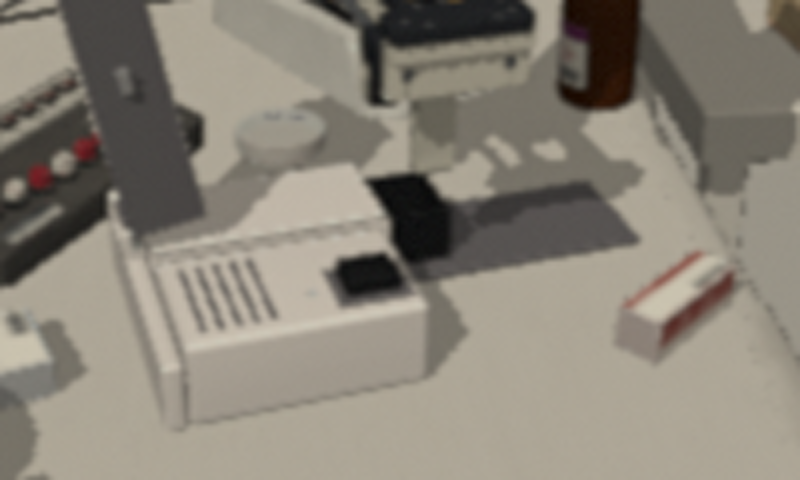

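View pics/w7.png

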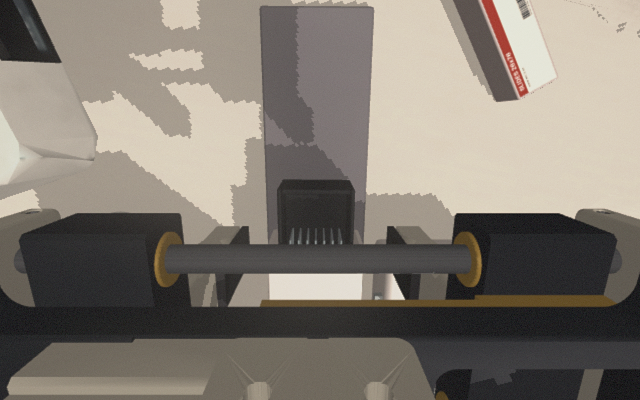

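move_arm(commands=[[7.5,0,0.1,2,0,0,0],[7.5,0,0.1,4,0,0,0],[7.5,0,0.1,5.5,0,0,0],[7.5,0,0.1,6.4,0,0,0],[7.5,0,0.1,6.8,0,0,0],[7.5,0,0.1,6.8,0,0,0],[5.5,0,0.1,6.8,0,0,0],[4.5,0,0.1,6.8,0,0,0]])

```text
clock: 8.05
tool_pos: [0.4669, 0.3125, 0.0113]
orientation: [-180.0, 0.0, -107.7]
force: [0.2, 0.0, 0.5]
opening: 0.0604
```

move_arm(commands=[[4.5,0,0,0,0,0,0],[4.5,0,0,0,0,0,0],[4.5,0,0,0,0,0,0],[4.5,0.5,0,0,0,0,0],[4.5,1.5,0,0,0,0,0],[4.5,2.5,0,0,0,0,0],[4.5,3.5,0,0,0,0,0],[4.5,4.5,0,0,0,0,0]])

```text
clock: 9.05
tool_pos: [0.4529, 0.269, 0.0113]
orientation: [-180.0, 0.0, -107.7]
force: [1.3, 1.8, 4.2]
opening: 0.0522
```

```bash
python3 - <<'E'
from h import *
plan((*l2w(-.222,0),.012,-107.5))
snap("scene","s8.png",(200,160,400,280),4)
E
```

```text
t 9.05 p [0.4529 0.269  0.0113] rpy [-1.7999e+02  5.0000e-02 -1.0769e+02] L [-0.1278  0.0004] F [1.3 1.8 4.2] open 0.0522 j [ 52.  21. -33.  -0. -37. -70.]
  shift cm 9.42 -0.07 -0.07 wz -0.003
```

View pics/s8.png

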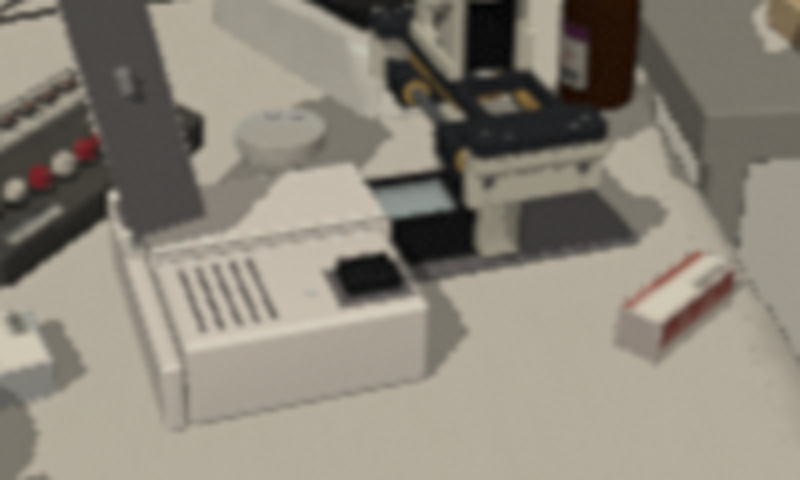

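move_arm(commands=[[4.5,1.5,0,0,0,0,0],[4.5,3,0,0,0,0,0],[4.5,4.5,0,0,0,0,0],[4.5,6,0,0,0,0,0],[4.5,7.5,0,0,0,0,0],[4.5,9,0,0,0,0,0],[4.5,10,0,0,0,0,0],[4.5,10.7,0,0,0,0,0]])

```text
clock: 10.1
tool_pos: [0.4203, 0.1669, 0.0112]
orientation: [-180.0, 0.0, -107.7]
force: [1.6, 3.3, 4.9]
opening: 0.0519
```

move_arm(commands=[[4.5,0,0,0,0,0,0],[6,0,0,0,0,0,0],[7.5,0,0,0,0,0,0],[7.5,0,0,0,0,0,0],[7.5,0,0,-3,0,0,0],[7.5,0,0,-6,0,0,0],[7.5,-2,0,-9,0,0,0],[7.5,-4,0,-9,0,0,0]])

```text
clock: 11.1
tool_pos: [0.4338, 0.2069, 0.103]
orientation: [-179.9, 0.2, -107.7]
force: [0.9, -0.3, -0.6]
opening: 0.0752
```

```bash
python3 - <<'E'
from h import *
plan((*l2w(-.194,0),.012,-107.5))
snap("scene","s9.png",(200,160,400,280),4)
snap("wrist","w9.png")
E
```

```text
t 11.1 p [0.4338 0.2069 0.103 ] rpy [-179.89    0.21 -107.7 ] L [-0.1928 -0.    ] F [ 0.9 -0.3 -0.6] open 0.0752 j [ 49.   9. -33.   0. -48. -67.]
  shift cm 0.12 0.0 9.1 wz -0.004
```

View pics/s9.png

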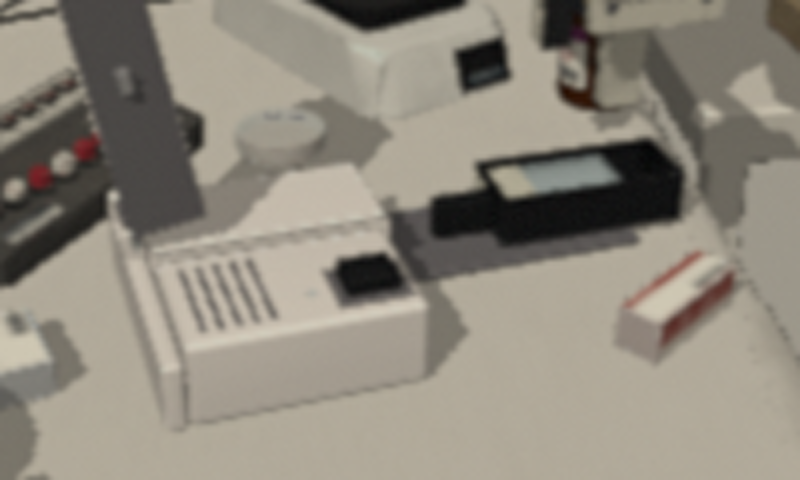

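View pics/w9.png

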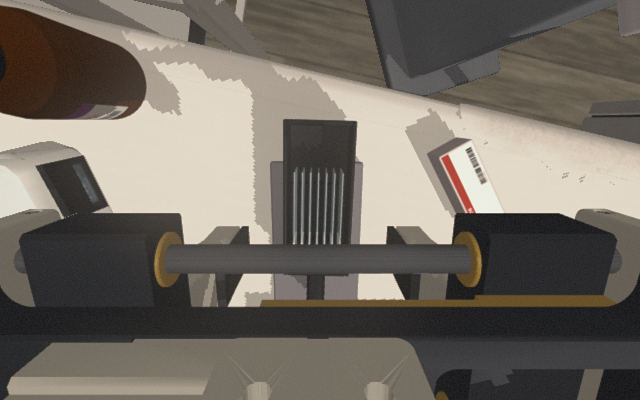

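```bash
python3 - <<'E'
from h import *
s=cams.snapshot("wrist")
for q in [(284,120),(356,121)]: print(w2l(ray(s,*q,.04)))
s2=cams.snapshot("scene");g=lambda x,y,z:ray(s2,199.65+x/4,159.65+y/4,z)
for n,q,z in [("nearfront",(682,178),.04),("nearback",(500,207),.04),("farback",(478,163),.04),("grip near end",(433,200),.032)]: print(n,w2l(g(*q,z)).round(4))
E
```

```text
[-0.25888981 -0.02125748]
[-0.25815306  0.0287759 ]
nearfront [-0.2479  0.0334]
nearback [-0.1289  0.0311]
farback [-0.1366 -0.0245]
grip near end [-0.0994 -0.0028]
```

move_arm(commands=[[7.5,0.2,0,3,0,0,0],[7.5,0.2,0,6,0,0,0],[7.5,0.2,0,8,0,0,0],[7.5,0.2,0,9,0,0,0],[6.5,0.2,0,9.2,0,0,0],[5.5,0.2,0,9.2,0,0,0],[4.5,0.2,0,9.2,0,0,0],[4.5,0.2,0,9.2,0,0,0]])

```text
clock: 12.3
tool_pos: [0.4324, 0.204, 0.0095]
orientation: [-180.0, 0.1, -107.7]
force: [0.2, 0.0, 2.4]
opening: 0.0522
```

move_arm(commands=[[4.5,0,0,0,0,0,0],[4.5,0,0,0,0,0,0],[4.5,0,0,-0.3,0,0,0],[4.5,0,0,-0.7,0,0,0],[4.5,0,0,-1.2,0,0,0],[4.5,0,0,-2,0,0,0],[4.5,0,0,-3,0,0,0],[4.5,0,0,-4,0,0,0]])

```text
clock: 13.3
tool_pos: [0.4321, 0.2037, 0.0498]
orientation: [-180.0, 0.0, -107.7]
force: [-0.5, 0.5, -2.0]
opening: 0.0516
```

```bash
python3 - <<'E'
from h import *
plan((*l2w(-.2,0),.072,-107.5))
snap("scene","s10.png",(200,140,420,280),3.6)
E
```

```text
t 13.3 p [0.4321 0.2037 0.0498] rpy [-1.7999e+02  2.0000e-02 -1.0770e+02] L [-0.1963  0.0006] F [-0.5  0.5 -2. ] open 0.0516 j [ 49.  13. -37.   0. -40. -67.]
  shift cm 0.37 -0.06 -2.22 wz -0.004
```

View pics/s10.png

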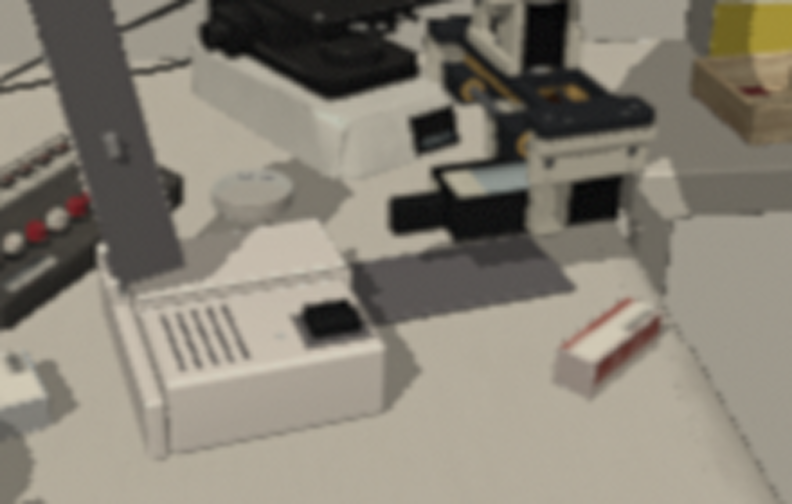

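move_arm(commands=[[4.5,0.1,0,-0.5,0,0,-0.08],[4.5,0.2,0,-1,0,0,-0.22],[4.5,0.3,0,-1.5,0,0,-0.38],[4.5,0.4,0,-2,0,0,-0.54],[4.5,0.4,0,-2,0,0,-0.7],[4.5,0.4,0,-2,0,0,-0.86],[4.5,0.4,0,-2,0,0,-1.02],[4.5,0.4,0,-2,0,0,-1.18]])

```text
clock: 14.35
tool_pos: [0.4308, 0.1998, 0.0691]
orientation: [-180.0, 0.0, -39.8]
force: [0.4, -0.8, -2.4]
opening: 0.0518
```

move_arm(commands=[[4.5,0,0,0,0,0,-0.16],[4.5,0,0,0,0,0,-0.32],[4.5,0,0,0,0,0,-0.48],[4.5,0,0,0,0,0,-0.64],[4.5,0,0,0,0,0,-0.8],[4.5,0,0,0,0,0,-0.96],[4.5,0,0,0,0,0,-1.12],[4.5,0,0,0,0,0,-1.28]])

```text
clock: 15.35
tool_pos: [0.4309, 0.1999, 0.0691]
orientation: [-180.0, -0.0, 33.5]
force: [-0.5, -0.2, -1.8]
opening: 0.0519
```

```bash
python3 - <<'E'
from h import *
plan((*l2w(-.2,0),.07,72.5))
snap("scene","s11.png",(200,140,420,280),3.6)
E
```

```text
t 15.35 p [0.4309 0.1999 0.0691] rpy [-1.7999e+02 -2.0000e-02  3.3540e+01] L [-0.2004  0.0006] F [-0.5 -0.2 -1.8] open 0.0519 j [ 49.  12. -36.  -0. -43.  75.]
  shift cm 0.07 0.02 -0.09 wz -0.68
```

View pics/s11.png

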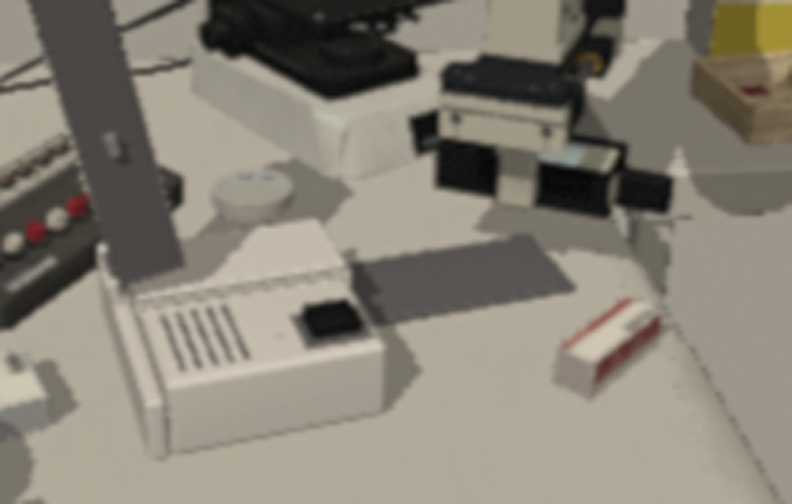

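move_arm(commands=[[4.5,0,0,0,0,0,-0.14],[4.5,0.1,0,0,0,0,-0.28],[4.5,0.1,0,0,0,0,-0.42],[4.5,0.1,0,0,0,0,-0.54],[4.5,0.1,0,0,0,0,-0.64],[4.5,0.1,0,0,0,0,-0.68],[4.5,0.1,0,0,0,0,-0.68],[4.5,0.1,0,0,0,0,-0.68]])

```text
clock: 16.4
tool_pos: [0.4317, 0.2004, 0.069]
orientation: [180.0, -0.0, 72.1]
force: [0.4, 0.3, -3.1]
opening: 0.0521
```

```bash
python3 - <<'E'
from h import *
plan((*l2w(-.19,0),.011,72.5))
s=snap("wrist","w12.png")
snap("scene","s12.png",(200,140,420,280),3.6)
E
```

```text
t 16.4 p [0.4317 0.2004 0.069 ] rpy [ 1.800e+02 -1.000e-02  7.209e+01] L [-0.1996 -0.    ] F [ 0.4  0.3 -3.1] open 0.0521 j [ 49.  12. -36.  -0. -43. 113.]
  shift cm 0.96 -0.01 5.8 wz -0.007
```

View pics/w12.png

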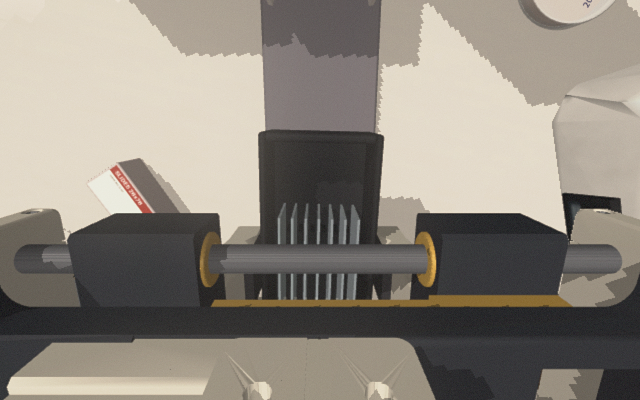

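View pics/s12.png

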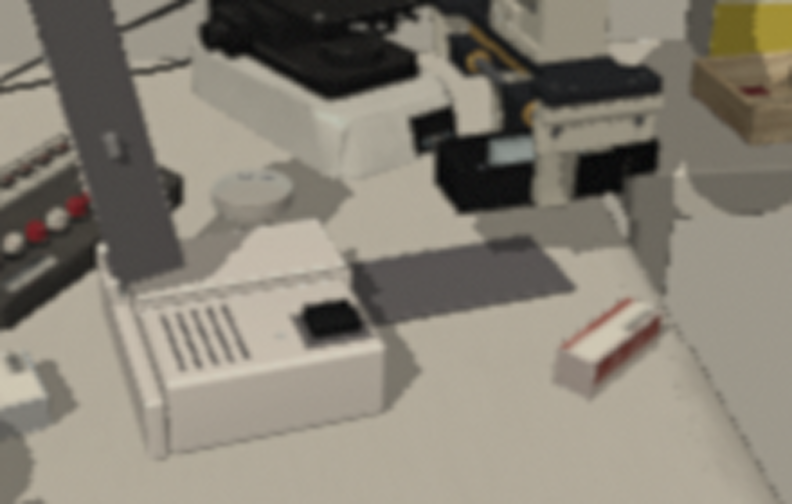

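move_arm(commands=[[4.5,0.5,0,1.5,0,0,-0.007],[4.5,1,0,3,0,0,-0.007],[4.5,1,0,4.5,0,0,-0.007],[4.5,1,0,5.2,0,0,-0.007],[4.5,1,0,5.6,0,0,-0.007],[4.5,1,0,5.8,0,0,-0.007],[4.5,2,0,5.8,0,0,-0.007],[4.5,3,0,5.8,0,0,-0.007]])

```text
clock: 17.5
tool_pos: [0.4415, 0.23, 0.0114]
orientation: [180.0, -0.1, 72.6]
force: [0.7, 0.5, -2.2]
opening: 0.0523
```

```bash
python3 - <<'E'
from h import *
plan((*l2w(-.10,0),.011,72.5))
s=snap("wrist","w13.png")
snap("scene","s13.png",(200,140,420,280),3.6)
E
```

```text
t 17.5 p [0.4415 0.23   0.0114] rpy [ 1.7996e+02 -7.0000e-02  7.2610e+01] L [-0.1684 -0.0005] F [ 0.7  0.5 -2.2] open 0.0523 j [ 50.  19. -36.   0. -35. 112.]
  shift cm 6.84 -0.04 0.04 wz 0.002
```

View pics/w13.png

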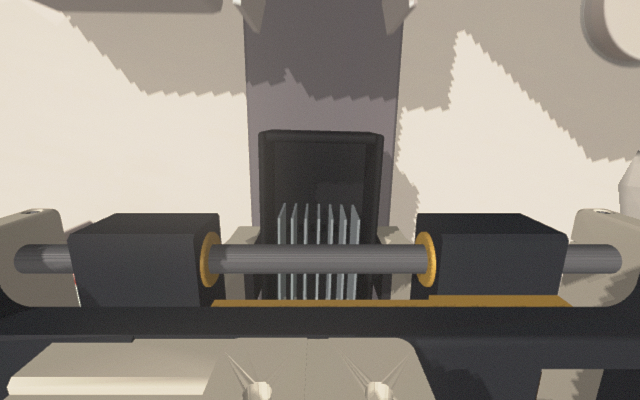

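move_arm(commands=[[4.5,1,0,0,0,0,0],[4.5,2,0,0,0,0,0],[4.5,3,0,0,0,0,0],[4.5,4,0,0,0,0,0],[4.5,5,0,0,0,0,0],[4.5,6,0,0,0,0,0],[4.5,6.8,0,0,0,0,0],[4.5,6.8,0,0,0,0,0]])

```text
clock: 18.6
tool_pos: [0.4618, 0.2948, 0.011]
orientation: [180.0, -0.1, 72.6]
force: [2.6, 0.2, -3.0]
opening: 0.0519
```

```bash
python3 - <<'E'
from h import *
plan((*l2w(-.085,0),.011,72.5))
snap("wrist","w14.png")
snap("scene","s14.png",(200,140,420,280),3.6)
E
```

```text
t 18.6 p [0.4618 0.2948 0.011 ] rpy [ 1.7997e+02 -7.0000e-02  7.2620e+01] L [-0.1005 -0.0004] F [ 2.6  0.2 -3. ] open 0.0519 j [ 53.  22. -30.   0. -38. 110.]
  shift cm 1.55 -0.03 -0.0 wz 0.002
```

View pics/w14.png

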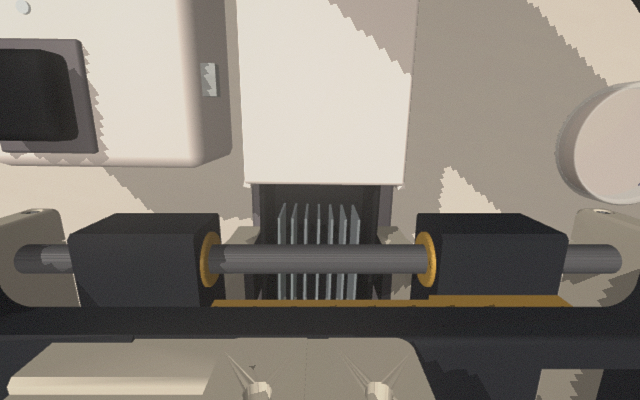

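View pics/s14.png

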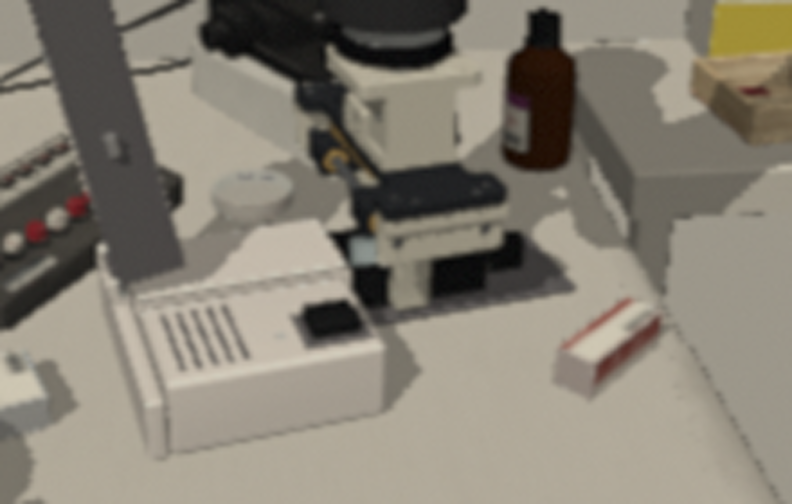

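move_arm(commands=[[4.5,0.6,0,0,0,0,0],[4.5,1.2,0,0,0,0,0],[4.5,1.2,0,0,0,0,0],[5.5,1.2,0,0,0,0,0],[6.5,1.2,0,0,0,0,0],[6.5,1.2,0,0,0,0,0],[6.5,1.2,0,-3,0,0,0],[6.5,1.2,0,-7,0,0,0]])

```text
clock: 19.7
tool_pos: [0.4641, 0.3047, 0.0808]
orientation: [-179.9, 0.1, 72.6]
force: [0.8, 0.5, 0.2]
opening: 0.0649
```

move_arm(commands=[[6,0,0,-1,0,0,0],[5,-3,0,-2,0,0,0],[5,-6,0,-2,0,0,0],[5,-8.3,0,-2,0,0,0],[5,-8.3,0,-2,0,0,0],[5,-8.3,0,-2,0,0,0],[5,-8.3,0,-2,0,0,0],[5,-8.3,0,-2,0,0,0]])

```text
clock: 20.7
tool_pos: [0.44, 0.2265, 0.1007]
orientation: [-180.0, 0.0, 72.6]
force: [1.4, -0.2, 0.2]
opening: 0.0501
```

```bash
python3 - <<'E'
from h import *
plan((*l2w(-.169,0),.01,72.5))
s=snap("wrist","w15.png")
snap("scene","s15.png",(200,140,420,280),3.6)
E
```

```text
t 20.7 p [0.44   0.2265 0.1007] rpy [-1.7999e+02  2.0000e-02  7.2620e+01] L [-1.723e-01 -1.000e-04] F [ 1.4 -0.2  0.2] open 0.0501 j [ 50.  11. -31.   0. -48. 113.]
  shift cm 0.33 -0.01 9.07 wz 0.002
```

View pics/w15.png

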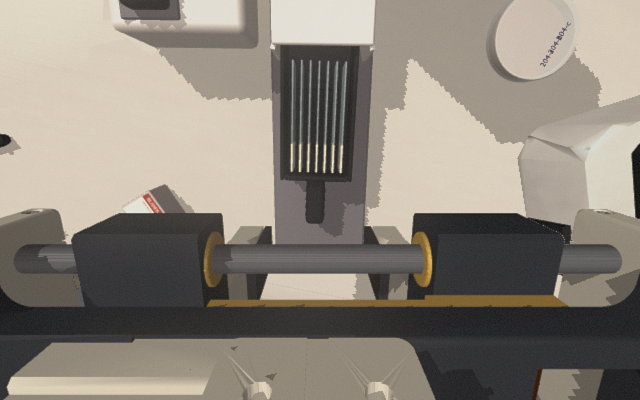

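View pics/s15.png

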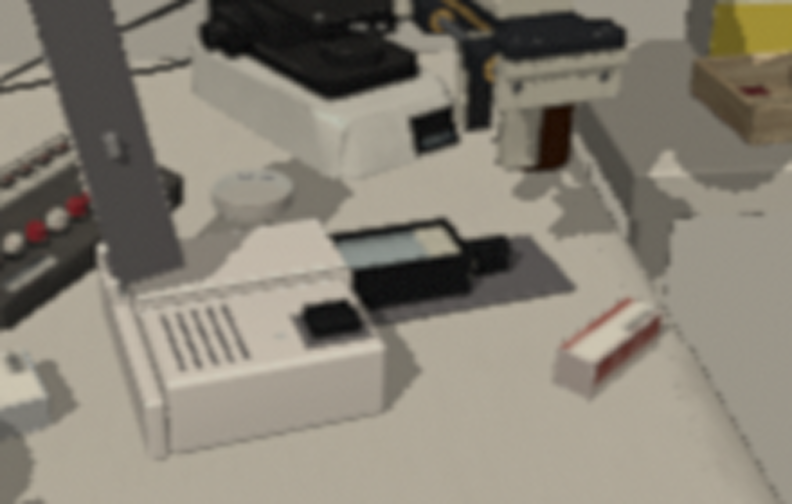

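```bash
python3 - <<'E'
from h import *
s=cams.snapshot("wrist")
for q,z in [((315,221),.032),((315,181),.032),((280,180),.04),((352,180),.04),((273,47),.048),((372,47),.048)]: print(w2l(ray(s,*q,z)).round(4))
E
```

```text
[-0.1843  0.003 ]
[-0.1525  0.003 ]
[-0.1503  0.0284]
[-0.1501 -0.024 ]
[-0.0631  0.0297]
[-0.0629 -0.0331]
```

move_arm(commands=[[5,0.3,-0.1,3,0,0,0],[5,0.3,-0.1,6,0,0,0],[5,0.3,-0.1,8,0,0,0],[5,0.3,-0.1,8.8,0,0,0],[4,0.3,-0.1,9,0,0,0],[2.5,0.3,-0.1,9,0,0,0],[0.8,0.3,-0.1,9,0,0,0],[0.8,0.3,-0.1,9,0,0,0]])

```text
clock: 21.85
tool_pos: [0.4401, 0.2295, 0.0114]
orientation: [180.0, -0.1, 72.6]
force: [-0.9, 0.8, 0.3]
opening: 0.0157
```

move_arm(commands=[[0.8,0,0,0,0,0,0],[0.8,0,0,0,0,0,0],[0.8,0.4,0,0,0,0,0],[0.8,0.8,0,0,0,0,0],[0.8,1.3,0,0,0,0,0],[0.8,1.8,0,0,0,0,0],[0.8,2.4,0,0,0,0,0],[0.8,3,0,0,0,0,0]])

```text
clock: 22.85
tool_pos: [0.4485, 0.2558, 0.0114]
orientation: [-180.0, 0.2, 72.6]
force: [1.2, -11.4, 11.8]
opening: 0.0138
```

```bash
python3 - <<'E'
from h import *
plan((*l2w(-.08,0),.01,72.5))
snap("wrist","w16.png")
snap("scene","s16.png",(200,140,420,280),3.6)
E
```

```text
t 22.85 p [0.4485 0.2558 0.0114] rpy [-179.98    0.19   72.56] L [-0.1418  0.0006] F [  1.2 -11.4  11.8] open 0.0138 j [ 52.  20. -34.   0. -36. 111.]
  shift cm 6.18 0.06 0.14 wz 0.001
```

View pics/w16.png

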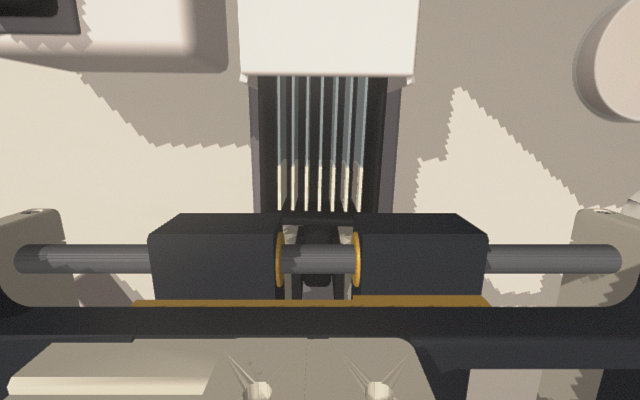

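View pics/s16.png

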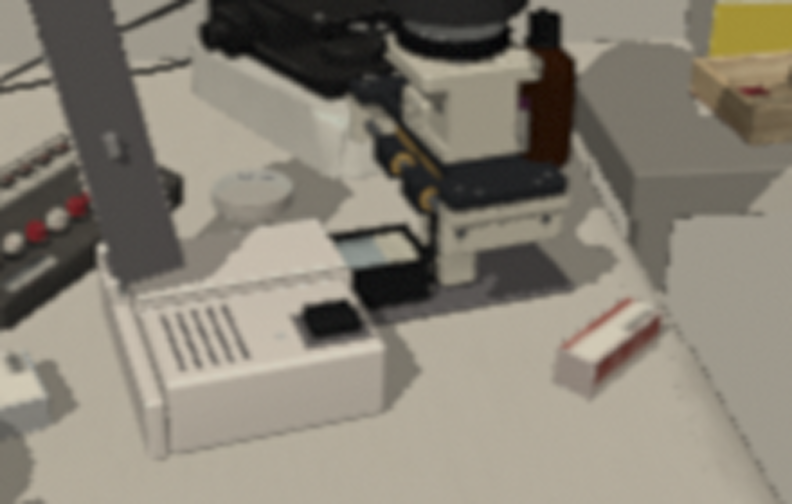

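```bash
python3 - <<'E'
from h import *
plan((*l2w(-.08,0),.01,72.5))
s2=cams.snapshot("scene");g=lambda x,y,z:ray(s2,199.65+x/3.6,139.65+y/3.6,z)
print(w2l(g(428,263,.04)),w2l(g(408,228,.04)))
s=cams.snapshot("wrist")
for q,z in [((260,212),.04),((382,212),.04),((241,78),.048),((413,76),.048)]: print(w2l(ray(s,*q,z)).round(4))
E
```

```text
t 22.95 p [0.449  0.2567 0.0114] rpy [1.7999e+02 1.1000e-01 7.2590e+01] L [-0.1407  0.0004] F [ 2.  -6.4  9.1] open 0.0138 j [ 52.  20. -34.   0. -36. 111.]
  shift cm 6.07 0.05 0.14 wz 0.002
[-0.11308598  0.03223819] [-0.11744734 -0.01669671]
[-0.1159  0.0272]
[-0.1157 -0.0269]
[-0.0611  0.0305]
[-0.0602 -0.0339]
```

move_arm(commands=[[0.8,0,0,-0.05,0,0,0],[0.8,0.3,0,-0.1,0,0,0],[0.8,0.7,0,-0.1,0,0,0],[0.8,1.1,0,-0.1,0,0,0],[0.8,1.5,0,-0.1,0,0,0],[0.8,1.9,0,-0.1,0,0,0],[0.8,2.3,0,-0.1,0,0,0],[0.8,2.3,0,-0.1,0,0,0]])

```text
clock: 24.05
tool_pos: [0.4561, 0.2789, 0.0116]
orientation: [180.0, 0.1, 72.6]
force: [5.8, -5.0, -1.7]
opening: 0.0138
```

```bash
python3 - <<'E'
from h import *
plan((*l2w(-.08,0),.01,72.5))
snap("wrist","w17.png")
snap("scene","s17.png",(200,140,420,280),3.6)
E
```

```text
t 24.05 p [0.4561 0.2789 0.0116] rpy [1.7999e+02 8.0000e-02 7.2560e+01] L [-0.1175  0.0003] F [ 5.8 -5.  -1.7] open 0.0138 j [ 52.  21. -31.   0. -37. 110.]
  shift cm 3.75 0.03 0.16 wz 0.001
```

View pics/w17.png

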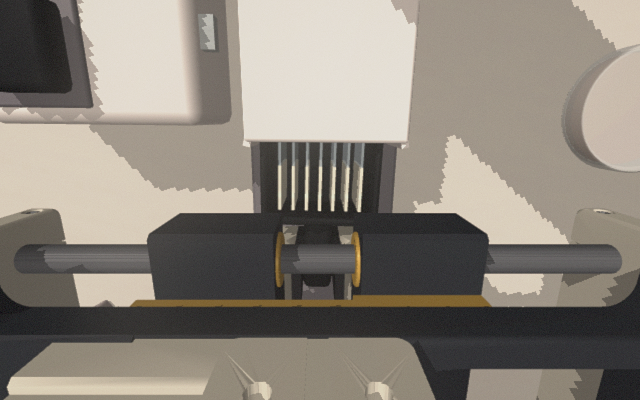

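View pics/s17.png

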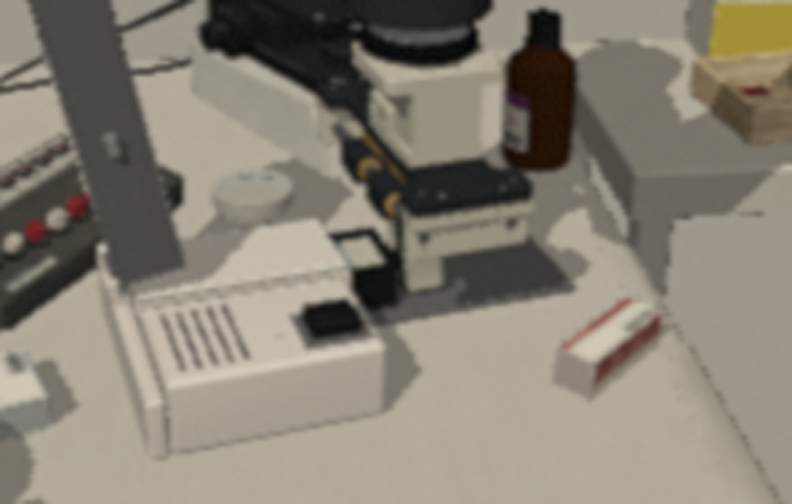

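move_arm(commands=[[0.8,0.2,0.05,0,0,0,0],[0.8,0.6,0.05,0,0,0,0],[0.8,1,0.05,0,0,0,0],[0.8,1.5,0.05,0,0,0,0],[0.8,2,0.05,0,0,0,0],[0.8,2.5,0.05,0,0,0,0],[0.8,3,0.05,0,0,0,0],[0.8,3.3,0.05,0,0,0,0]])

```text
clock: 25.15
tool_pos: [0.4667, 0.3089, 0.0115]
orientation: [180.0, 0.2, 72.6]
force: [9.7, -10.0, -0.5]
opening: 0.0138
```

```bash
python3 - <<'E'
from h import *
plan((*l2w(-.08,0),.01,72.5))
s=snap("wrist","w18.png")
E
```

```text
t 25.15 p [0.4667 0.3089 0.0115] rpy [179.97   0.19  72.57] L [-0.0856 -0.0008] F [  9.7 -10.   -0.5] open 0.0138 j [ 54.  23. -28.   0. -39. 109.]
  shift cm 0.56 -0.07 0.15 wz 0.001
```

View pics/w18.png

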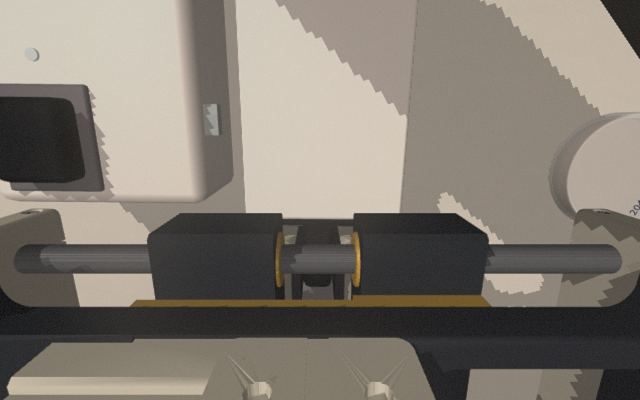

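move_arm(commands=[[0.8,0.1,0.06,0,0,0,0],[0.8,0.2,0.08,0,0,0,0],[0.8,0.3,0.08,0,0,0,0],[0.8,0.4,0.08,0,0,0,0],[0.8,0.4,0.08,0,0,0,0],[0.8,0.4,0.08,0,0,0,0],[0.8,0.4,0.08,0,0,0,0],[0.8,0.4,0.08,0,0,0,0]])

```text
clock: 26.2
tool_pos: [0.4683, 0.313, 0.0115]
orientation: [180.0, 0.1, 72.6]
force: [6.3, -7.5, -0.6]
opening: 0.014
```

```bash
python3 - <<'E'
from h import *
plan((*l2w(-.08,0),.01,72.5))
s=snap("wrist","w19.png",(220,180,420,310),4)
snap("scene","s19.png",(200,140,420,280),3.6)
E
```

```text
t 26.2 p [0.4683 0.313  0.0115] rpy [1.7999e+02 1.4000e-01 7.2580e+01] L [-0.0813 -0.0011] F [ 6.3 -7.5 -0.6] open 0.014 j [ 54.  23. -28.   0. -39. 109.]
  shift cm 0.13 -0.11 0.15 wz 0.001
```

View pics/w19.png

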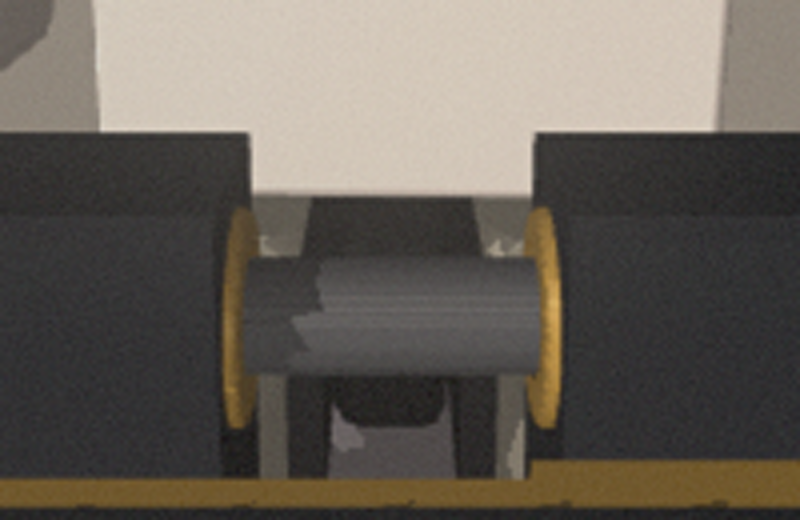

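View pics/s19.png

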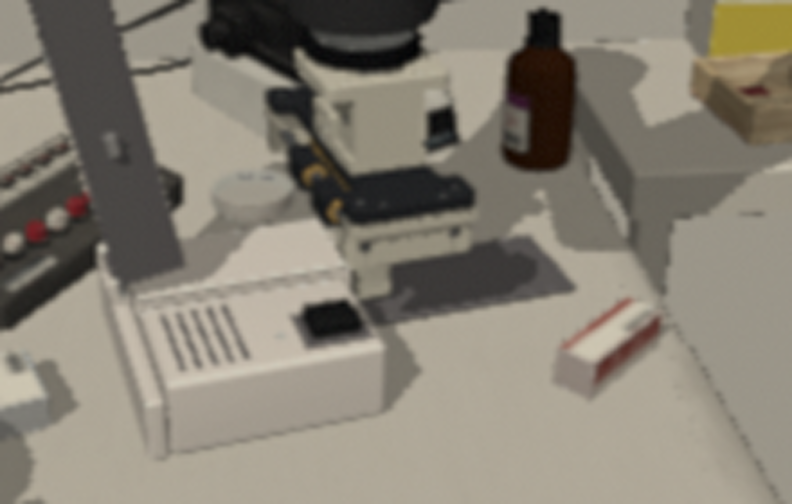

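move_arm(commands=[[0.8,0.1,0.03,0,0,0,0],[0.8,0.2,0.03,0,0,0,0],[0.8,0.3,0.03,0,0,0,0],[0.8,0.4,0.03,0,0,0,0],[0.8,0.4,0.03,0,0,0,0],[0.8,0.4,0.03,0,0,0,0],[0.8,0.4,0.03,0,0,0,0],[0.8,0.4,0.03,0,0,0,0]])

```text
clock: 27.3
tool_pos: [0.4689, 0.3144, 0.0114]
orientation: [-180.0, 0.4, 72.5]
force: [5.1, -13.8, 5.1]
opening: 0.0139
```

```bash
python3 - <<'E'
from h import *
plan((*l2w(-.08,0),.01,72.5))
E
```

```text
t 27.3 p [0.4689 0.3144 0.0114] rpy [-179.96    0.36   72.54] L [-0.0797 -0.0012] F [  5.1 -13.8   5.1] open 0.0139 j [ 54.  24. -27.   0. -39. 109.]
  shift cm -0.03 -0.12 0.14 wz 0.001
```

move_arm(commands=[[0.8,0.1,0,0,0,0,0],[0.8,0.2,0,0,0,0,0],[0.8,0.3,0,0,0,0,0],[0.8,0.3,0,0,0,0,0],[0.8,0.3,0,0,0,0,0],[0.8,0.3,0,0,0,0,0],[0.8,0.3,0,0,0,0,0],[0.8,0.3,0,0,0,0,0]])

```text
clock: 28.3
tool_pos: [0.4689, 0.3146, 0.0114]
orientation: [-179.9, 0.6, 72.5]
force: [4.3, -21.9, 12.0]
opening: 0.0139
```

```bash
python3 - <<'E'
from h import *
plan((*l2w(-.08,0),.01,72.5))
E
```

```text
t 28.3 p [0.4689 0.3146 0.0114] rpy [-179.9     0.62   72.51] L [-0.0795 -0.0011] F [  4.3 -21.9  12. ] open 0.0139 j [ 54.  24. -27.   0. -40. 109.]
  shift cm -0.05 -0.11 0.14 wz 0.0
```

move_arm(commands=[[0.8,-0.3,0,0,0,0,0],[2,-0.3,0,0,0,0,0],[3.5,-0.3,0,0,0,0,0],[3.5,-0.3,0,0,0,0,0],[3.5,-0.3,0,-2,0,0,0],[3.5,-0.3,0,-5,0,0,0],[3.5,-4,0,-8,0,0,0],[3.5,-8,0,-9,0,0,0]])

```text
clock: 29.3
tool_pos: [0.4469, 0.2455, 0.1035]
orientation: [179.9, -0.1, 72.7]
force: [0.6, 0.2, -0.1]
opening: 0.0349
```

```bash
python3 - <<'E'
from h import *
plan((*l2w(-.08,0),.01,72.5))
s=snap("wrist","w20.png")
snap("scene","s20.png",(180,100,400,260),3.6)
E
```

```text
t 29.3 p [0.4469 0.2455 0.1035] rpy [ 1.7993e+02 -1.5000e-01  7.2690e+01] L [-0.152  -0.0009] F [ 0.6  0.2 -0.1] open 0.0349 j [ 51.  12. -30.   0. -49. 112.]
  shift cm 7.2 -0.07 9.35 wz 0.003
```

View pics/w20.png

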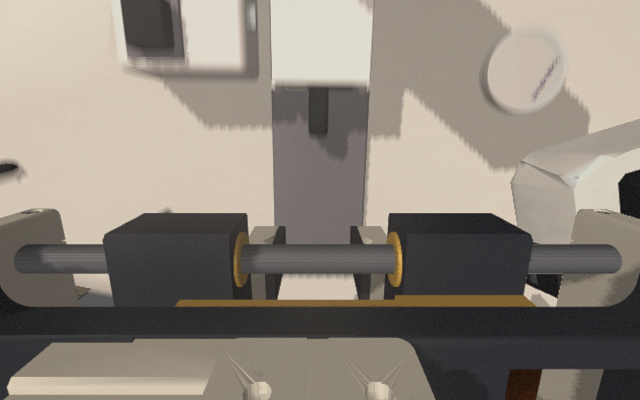

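View pics/s20.png

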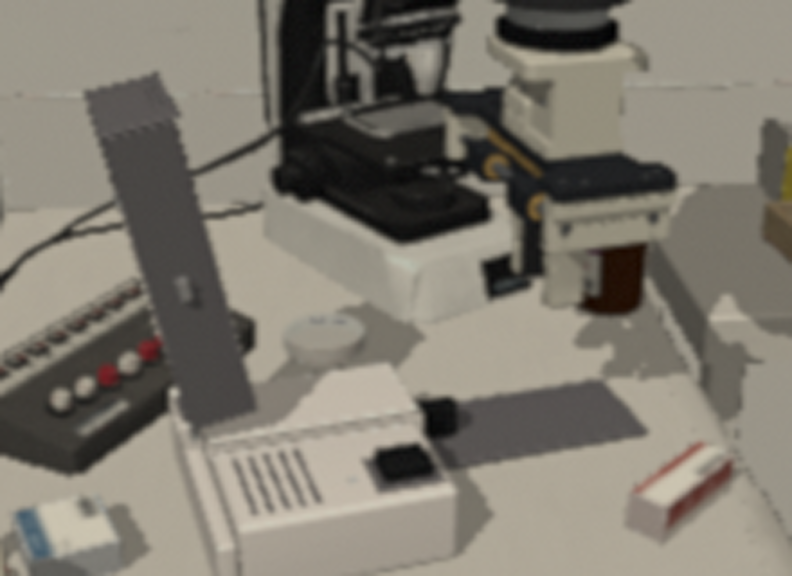

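```bash
python3 - <<'E'
from h import *
s=cams.snapshot("wrist")
for n,q,z in [("griptip",(317.5,131),.032),("roofL",(272,83),.048),("roofR",(371,84),.048)]: print(n,w2l(ray(s,*q,z)).round(4))
snap("wrist","w21.png",(250,60,400,160),5)
E
```

```text
griptip [-0.0982  0.0011]
roofL [-0.0669  0.0312]
roofR [-0.0674 -0.0341]
```

View pics/w21.png

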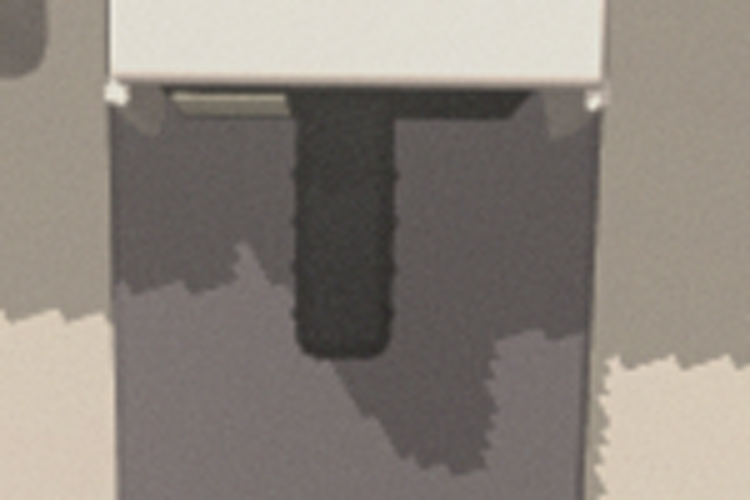

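```bash
python3 - <<'E'
from h import *
s=cams.snapshot("wrist")
f=lambda x,y,z:w2l(ray(s,249.6+x/5,59.6+y/5,z)).round(4)
print("roof",f(110,80,.048),f(603,80,.048));print("bodyend bottom",f(430,118,.007),f(230,118,.007));print("tip top",f(343,352,.032),"tip bottom",f(343,357,.006))
s2=snap("scene","s22.png",(270,180,340,240),10)
E
```

```text
roof [-0.0598  0.0306] [-0.0596 -0.0338]
bodyend bottom [-0.0597 -0.0136] [-0.0598  0.0177]
tip top [-0.0948 -0.    ] tip bottom [-0.0964 -0.0001]
```

View pics/s22.png

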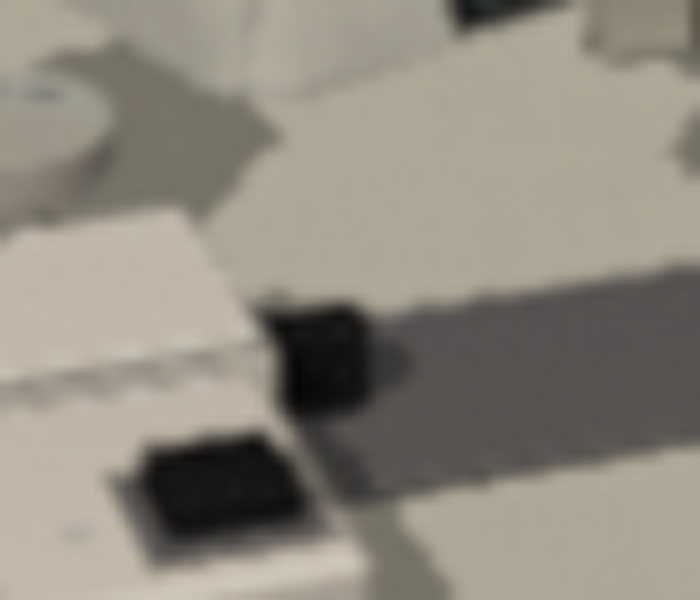

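```bash
python3 - <<'E'
from h import *
s=cams.snapshot("scene")
for a in (1.55,1.65,1.75):
  for y in(-.041,.041):
    dx,dz=-.196,.002; x=.08+dx*np.cos(a)+dz*np.sin(a); z=.053-dx*np.sin(a)+dz*np.cos(a)
    p=proj(s,[*l2w(x,y),z]); print(a,y,(p-[180,100])*3.6)
E
```

```text
1.55 -0.041 [151.66266189  82.79771036]
1.55 0.041 [175.30467987 125.91677536]
1.65 -0.041 [116.90302388  86.91544498]
1.65 0.041 [137.46203722 130.79269731]
1.75 -0.041 [82.31390274 94.42736758]
1.75 0.041 [ 99.72945884 139.33890158]
```

```bash
python3 -c "
from plant import job
print(job.close_job())"
```

```text
the job is handed in; nothing more can be done
None
```

I handed the job in at about 30 s on the robot clock. The magazine is back in the sleeve the right way round, fully home, with its grip standing out of the mouth. I got no verdict back.

I pressed the release button and the hood sprang open. I drew the magazine out along the shelf, regripped it at its middle, lifted it level and turned it 180°. I then slid it partly in and pushed it home by the grip bar.

My last checks:
- **Back stop:** the force rose to about 22 N in the final push and the magazine stopped moving, so I took it to be against the stop.
- **Flush with the mouth:** the body's grip end measured x = -59.7 mm and the mouth edge -59.7 mm in the loader's frame, against -60 mm expected.
- **Grip:** its tip measured x ≈ -96 mm, so it stands 36 mm out of the mouth.
- **Hood:** its corners in the scene image match a projected angle of 1.75 rad.
- **Bystanders:** the dish and carton looked unmoved in the last image. The bottle was partly hidden by the gripper there, but it looked in place in earlier views. I did not re-measure any of the three.
- **Gripper:** it was open and clear of everything, with a force reading near zero.

Two readings disagreed slightly:
- **Sideways position:** the wrist camera put the sleeve's centreline about 1.6 mm to the -y side of the magazine grip, which is within the 5 mm tolerance. During the push the sleeve also pressed sideways with up to about 12 N, and I eased that by shifting 1–2 mm.
- **Loader position:** the first estimates from the top and scene cameras differed by about 7 mm. I settled this with wrist views before grasping.

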